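Stand the fallen button sample board back against the divider

ROBOT

A 7-joint arm with a two-finger parallel gripper is mounted at the origin on the work surface. World frame = base frame: x ahead of the robot, y to its left, z up, the work surface at z = 0. Lengths are in m, angles in degrees, forces in N, time in s.
With the tool pointing down it reaches from about 0.425 to 0.875 m from the base axis. Payload 4.7 kg.
Tool frame: the origin (TCP) lies at the very end of the fingers, on their centre line; the grasp point (between the pads) lies 19 mm behind it; z points along the fingers, y is the line along which they close (so a half turn about z gives the same grasp; the last joint's range is limited). The gripper opens to 87 mm and grips with 3 to 60 N. Pads are 19 mm wide; open, the fingers measure 117 mm over their backs; the gripper's body (75 mm by 190 mm) begins 51 mm behind the grasp point.
Start: joints at [-65.655, 18.392, -4.016, 83.108, 1.295, 78.541, -3.26], TCP at [0.26, 0.596, 0.196] pointing down, gripper open.
Joint ranges: [-163.93, 163.93], [-17.29, 119.83], [-79.2, 71.16], [3.27, 140.29], [-89.18, 269.18], [5.43, 117.66], [-154.24, 154.24]. Speed limits (degrees/s): [147.25, 147.25, 180, 180, 180, 180, 180].

INTERFACE

Orientations are given as [roll, pitch, yaw] about the fixed x, y, z axes, in that order (R = Rz(yaw) Ry(pitch) Rx(roll)).
In Python, from cell import get_obs, read_camera, sign_off, silhouettes gives the robot as it stands.
- The arm moves only by the tool play_rows, never from a script. Its argument "steps" is a list that holds one entry, the list of rows, each a list of 7 numbers: the shift along the tool's x, y, z in m, then the turn, a rotation vector about the tool's x, y, z in rad, then the finger opening in m, from 0 to 0.087. A call has 1 to 12 rows; each row shifts and turns the commanded pose from where the row before left it, along the tool's axes as they then stand; what a row does not reach is not made up. A row lasts 1/10 s, in which the tool goes at most 50 mm and 8.59 degrees, less where a joint would pass 70% of its speed; a pose out of reach is approached as far as the arm can. A call is refused whole if a number of a shift passes 0.05 or a number of a turn 0.15, either way. A call with a gripper value outside its range is refused whole. The fingers move at their own pace and stop on an object; "force" is the grip in N (left out, the last holds). Time passes only in rows, so rows that do not move let the fingers close. It gives the time, the measured TCP pose, the force, the opening and the grip force at its end, in the units of the state.
- get_obs(): the state, without advancing time (a new reading comes with each control period).
- read_camera(name): name is "side" or "top" or "wrist"; returns a dict with "frame" (480x640x3 uint8, red, green, blue), "intrinsics" (3x3 intrinsics, pixels), "k1" (the pictures are not rectified: a ray, as slopes to the right and down, at radius r is drawn at 1 + k1 r^2 times it, then the intrinsics apply), "view" (4x4, takes a point from world to camera coordinates). Camera axes: x right, y up, looking along -z (the intrinsics and any distortion apply to the point x, -y, -z); pixel columns grow to the right and rows downward; lengths in m; the calibration is good to about 2 mm. A picture is of the moment at which its call begins. There is no depth.
- sign_off(): hands the job in; it is judged then, once.
Trained networks look in the newest picture that a camera, given by its name, has taken for a name from the list of things; names that differ only in an ending like _2 or _b are one class to them, and where a whole thing is asked for, a point or a joint stands for the part that bears it (a point fixed in the world has none). Each returns a list of dicts, best first, with "p" (0 to 1); they miss things now and then, are a little off and sometimes report something else, mostly with a low value. They report only what shows in the picture. A call takes as long as a camera call. They do not tell look-alikes from the thing itself.
- silhouettes(camera, name): "pixels" (480x640 bool, what is visible of it) and "extent" ([left, top, right, bottom] in pixels, round what is visible of it).
The state is a dict: "time_s": time; "qpos": joint angles; "joint_velocities": joint speeds; "effort": joint torques, N m; "tool_pos": TCP position; "tool_rot": TCP orientation; "force": force on the tool from outside, world axes, zero at the start; "wrist_torque": the same for the moment, N m; "grip_width": finger opening in m; "grasp_force": force on a finger pad.
Only numpy, scipy, OpenCV 4.12 (cv2) and the standard library are available. Lean on these libraries where they do the work, as an engineer would, in place of code of your own. Each camera call takes 0.05 s, during which the arm holds its last target. There are 200 camera calls.

TASK

The button sample board has fallen on its back on the shop counter. Push on its foot to tip it back up until it stands upright on its foot, then push it back across the counter until its back is flat against the black divider, and move clear of it. Only push with the fingers: do not pinch or lift the board, and leave the thread cone, the jar and the spool where they stand.

Things in the scene. Friction and masses are not known exactly. Their poses are not given: they have to be found in the camera images.
- board: Loose L-shaped stand, 0.6 to 0.9 kg: upright board 110 mm wide, 10 mm thick, 170 mm high, on a foot. Origin: middle of the lower back edge (heel), on the counter when lying and standing. Own x along the width, y forward (back to lip), z up along the board. Starts on its back: y straight up, z level, roughly towards the divider. It tips up about the heel and past about 45 degrees falls onto its foot.
- head (a point): Point on the board: middle of its top edge at the back (own z = 170 mm). The wooden board's front bears rows of flat sewing buttons, 3 mm proud. Lying, this point is on the counter, 170 mm from the heel, towards the divider.
- foot (a point): Point on the board: middle of the foot's front edge, at the underside (own y = 90 mm). The metal foot plate is 110 mm wide, 8 mm thick, reaches 90 mm forward from the back. Lying, the plate stands upright and this point is 90 mm above the heel. Standing, the board slides under about 3 to 7 N and stays upright if pushed low on the foot's front.
- lip (a point): Point on the board: middle of the free edge of the lip, 8 mm thick, that rises from the foot's front edge to 28 mm above its underside (own y = 86, z = 28 mm). Lying, it is 86 mm above the counter, overhanging 28 mm from the heel towards the head. Pushing it level there, away from the head, tips the board up with about 2 to 4 N. Standing, it is 28 mm above the counter.
- back_left (a point): Point on the board: back face at the left end (own x = -55 mm), 4 mm above the foot's underside.
- back_right (a point): Point on the board: back face at the other end (own x = +55 mm), 4 mm above the foot's underside.
- divider: Fixed upright black panel 360 mm long (own x), 24 mm thick (own y), 200 mm high. Origin: middle of its underside on the counter. Own +y points to the side where the board lies; that face is 12 mm from the origin.
- cone: Bystander: loose cream thread cone, 68 mm across, 125 mm high, origin at the middle of its underside.
- jar: Bystander: loose jar of 64 mm diameter, 85 mm high, origin at the middle of its underside.
- spool: Bystander: loose flanged spool standing on end, 60 mm across, 50 mm high, origin at the middle of its underside.
Not all that is in view belongs to the job. There is more than one size of the board; the one meant has the size given above.

How it is judged (in metres and radians):
On the way, in this order (a step that is already met when the one before it is completed fails the run):
1. the board stands upright on its foot (angle between board's own z axis and vertical below 0.12 rad and height (world z) of lip below 0.036 m), for 0.2 s.
2. its back is against the divider (angle between board's own z axis and vertical below 0.12 rad and y of each of back_left, back_right in the frame of divider below 0.024 m), for 0.2 s.
At the end, for the whole second after the job is handed in: The board stands upright (within 0.1 rad) and at rest on its foot, in front of the divider, both ends of its back within 12 mm of the divider's face (angle between board's own z axis and vertical below 0.1 rad and height (world z) of lip below 0.036 m and y of back_left in the frame of divider between 0 and 0.024 m and y of back_right in the frame of divider between 0 and 0.024 m and x of board in the frame of divider between -0.17 and 0.17 m and linear speed of board below 0.02 m/s and angular speed of board below 0.1 rad/s); the robot touches nothing.
It fails at once if the board is lifted or carried (its heel more than 20 mm above the counter) (height (world z) of board above 0.02 m).
It fails at once if the board is pinched or shoved hard (the fingers press on it with more than 35 N) (contact force between the fingers and board above 35 N).
It fails at once if the thread cone is moved more than 25 mm or tipped (distance of cone from where it was at the start of the episode above 0.025 m or angle between cone's own z axis and vertical above 0.4 rad).
It fails at once if the jar is moved more than 25 mm or tipped (distance of jar from where it was at the start of the episode above 0.025 m or angle between jar's own z axis and vertical above 0.4 rad).
It fails at once if the spool is moved more than 25 mm or tipped (distance of spool from where it was at the start of the episode above 0.025 m or angle between spool's own z axis and vertical above 0.4 rad).
It also fails if it takes over 64 s, if anything falls off the work surface, if the arm or the gripper's body presses on something with over 40 N, if the wrist force passes 120 N, or if a joint passes its speed limit or range.

## Working session

There is one attempt and no reset: what is moved stays moved. The work goes in short steps, Python scripts to look and compute and a tool call to move; the robot and the scene stay as the last step left them, time stands still between calls to the robot, and variables do not carry over. Pictures are saved under pics/ and viewed, at most 10 in all, crops included, and the job is handed in when it is done.

Besides the shell and the picture viewer there is one more tool, called after "Emit:" as a command line: name --argument value ..., lists and objects as JSON in quotes. play_rows: Moves the arm, as the interface text tells. Its arguments: {"type":"object","properties":{"steps":{"type":"array","items":{"type":"array","items":{"type":"array","items":{"type":"number"}}}},"force":{"type":"number"}},"required":["steps"]}

```bash
mkdir -p pics; ls
cat > h.py <<'E'
import numpy as np, cv2
from cell import *
def unproj(c,uv,z):
    K=c["intrinsics"];K=np.array(K);V=np.array(c["view"]);k=c["k1"]
    d=np.array([(uv[0]-K[0,2])/K[0,0],(uv[1]-K[1,2])/K[1,1]]);s=d.copy()
    for _ in range(30): s=d/(1+k*(s@s))
    R=V[:3,:3];o=-R.T@V[:3,3];r=R.T@np.array([s[0],-s[1],-1])
    return o+r*(z-o[2])/r[2]
def proj(c,P):
    K=np.array(c["intrinsics"]);V=np.array(c["view"]);p=V[:3,:3]@np.array(P)+V[:3,3]
    s=np.array([p[0],-p[1]])/-p[2];s=s*(1+c["k1"]*(s@s));return K[:2,:2]@s+K[:2,2]
def save(c,n): cv2.imwrite("pics/"+n,c["frame"][...,::-1])
E
python3 - <<'E'
from h import *
o=get_obs();print(o["tool_pos"],o["tool_rot"],o["time_s"])
for n in ["side","top"]:
    c=read_camera(n);save(c,n+"0.png");V=np.array(c["view"]);print(n,(-V[:3,:3].T@V[:3,3]).round(3),(-V[2,:3]).round(2))
    for t in ["board","divider","cone","jar","spool"]:
        for d in silhouettes(n,t)[:3]:
            e=d["extent"];print(t,round(d["p"],2),np.array(e).round(),unproj(c,((e[0]+e[2])/2,e[3]),0).round(3),"ctr",unproj(c,((e[0]+e[2])/2,(e[1]+e[3])/2),0).round(3))
E
```

```text
pics
[0.25935555 0.59535374 0.19477372] [-1.79890959e+02  6.42234735e-03  1.56468012e+02] 0.0
side [ 0.028 -0.31   0.742] [ 0.62  0.37 -0.69]
board 0.72 [ 71. 244. 192. 414.] [0.19  0.149 0.   ] ctr [0.31 0.27 0.  ]
board 0.65 [290. 237. 392. 328.] [ 0.505 -0.054  0.   ] ctr [ 0.598 -0.001  0.   ]
board 0.55 [226. 348. 311. 407.] [ 0.314 -0.03   0.   ] ctr [0.358 0.001 0.   ]
divider 0.78 [370. 199. 471. 436.] [ 0.39  -0.257  0.   ] ctr [ 0.598 -0.167  0.   ]
cone 0.56 [390. 202. 425. 263.] [ 0.711 -0.09   0.   ] ctr [ 0.792 -0.053  0.   ]
spool 0.96 [328. 390. 370. 440.] [ 0.331 -0.166  0.   ] ctr [ 0.367 -0.146  0.   ]
spool 0.75 [290. 238. 395. 328.] [ 0.508 -0.056  0.   ] ctr [ 0.6   -0.004  0.   ]
top [0.343 0.011 1.236] [ 0.19  0.02 -0.98]
board 0.91 [300. 326. 366. 372.] [ 0.313 -0.002  0.   ] ctr [ 0.359 -0.002  0.   ]
board 0.86 [142. 312. 281. 456.] [0.141 0.245 0.   ] ctr [0.284 0.252 0.   ]
board 0.79 [300. 214. 390. 288.] [ 0.489 -0.027  0.   ] ctr [ 0.569 -0.026  0.   ]
divider 0.72 [406. 159. 453. 350.] [ 0.36  -0.205  0.   ] ctr [ 0.564 -0.21   0.   ]
cone 0.59 [353. 153. 381. 194.] [ 0.699 -0.075  0.   ] ctr [ 0.747 -0.075  0.   ]
jar 0.89 [257. 158. 290. 197.] [0.69  0.132 0.   ] ctr [0.735 0.134 0.   ]
spool 0.69 [390. 339. 424. 370.] [ 0.317 -0.156  0.   ] ctr [ 0.35  -0.157  0.   ]
```

View pics/top0.png

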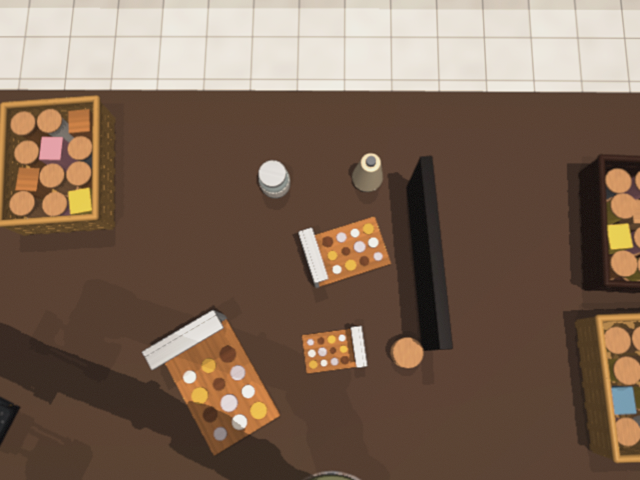

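View pics/side0.png

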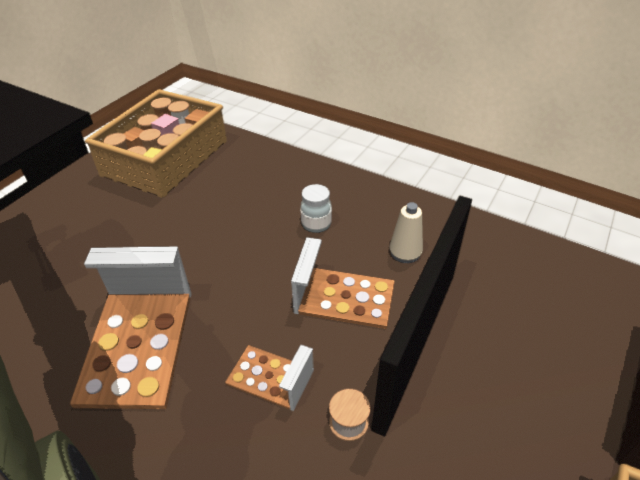

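```bash
cat >> h.py <<'E'
from scipy.optimize import minimize
def box(x0,x1,y0,y1,z0,z1): return np.array([[x,y,z] for x in(x0,x1) for y in(y0,y1) for z in(z0,z1)])
BOARD=[box(-.055,.055,0,.010,0,.17),box(-.055,.055,0,.09,0,.008),box(-.055,.055,.082,.09,0,.028)]
DIV=[box(-.18,.18,-.012,.012,0,.2)]
up=np.array([0,0,1.])
def lyingR(a):
    h=np.array([np.cos(a),np.sin(a),0]);return np.array([np.cross(up,h),up,h]).T
def standR(a): # a = heading of own -y (towards divider)
    y=-np.array([np.cos(a),np.sin(a),0]);return np.array([np.cross(y,up),y,up]).T
def render(c,parts,R,t):
    m=np.zeros((480,640),np.uint8)
    for b in parts:
        q=np.array([proj(c,R@p+t) for p in b])
        cv2.fillConvexPoly(m,cv2.convexHull((q*16).round().astype(np.int32)),255,cv2.LINE_AA,4)
    return m/255.
def fit(cams,masks,parts,Rf,x0):
    def cost(p):
        s=0
        for c,m in zip(cams,masks):
            r=render(c,parts,Rf(p[2]),np.array([p[0],p[1],0])); s+=1-np.minimum(r,m).sum()/np.maximum(r,m).sum()
        return s/len(cams)
    S=np.array([x0,x0+np.array([.02,0,0]),x0+np.array([0,.02,0]),x0+np.array([0,0,.15])])
    r=minimize(cost,x0,method="Nelder-Mead",options=dict(initial_simplex=S,xatol=1e-4,fatol=1e-5,maxiter=300));return r.x,r.fun
def mask(n,t,uv):
    for d in silhouettes(n,t):
        m=np.array(d["pixels"])
        if m[uv[1]-6:uv[1]+7,uv[0]-6:uv[0]+7].mean()>.5: return m.astype(float)
E
python3 - <<'E'
from h import *
cs=[read_camera(n) for n in("side","top")]
def go(t,uvs,parts,Rf,x0):
    ms=[mask(n,t,u) for n,u in zip(("side","top"),uvs)]
    for i in range(2):
        if ms[i] is None: print(t,"none",i)
    ok=[i for i in range(2) if ms[i] is not None]
    for s in ([[i] for i in ok]+[ok]):
        x,f=fit([cs[i] for i in s],[ms[i] for i in s],parts,Rf,np.array(x0)); print(t,s,x.round(4),round(f,3))
go("board",[(345,300),(350,248)],BOARD,lyingR,[.54,.03,-1.3])
Rz=lambda a:np.array([[np.cos(a),-np.sin(a),0],[np.sin(a),np.cos(a),0],[0,0,1]])
go("divider",[(420,320),(430,250)],DIV,Rz,[.58,-.17,.1])
for uv,z in[((375,218),.01),((390,264),.01),((299,231),.086),((317,284),.086)]: print(unproj(cs[1],uv,z).round(3))
for t in("cone","jar","spool"):
    for i,n in enumerate(("side","top")):
        for d in silhouettes(n,t)[:1]:
            e=d["extent"];print(t,n,round(d["p"],2),np.round(e),unproj(cs[i],((e[0]+e[2])/2,(e[1]+e[3])/2),dict(cone=.06,jar=.042,spool=.025)[t]).round(3))
E
```

```text
board [0] [ 0.5411  0.0557 -1.2285] 0.053
board [1] [ 0.5402  0.0546 -1.2462] 0.035
board [0, 1] [ 0.5404  0.0551 -1.2431] 0.049
divider [0] [ 0.5414 -0.1848  0.0795] 0.05
divider [1] [ 0.5393 -0.184   0.0657] 0.079
divider [0, 1] [ 0.5397 -0.185   0.08  ] 0.069
[ 0.642 -0.091  0.01 ]
[ 0.54  -0.123  0.01 ]
[0.594 0.07  0.086]
[0.486 0.032 0.086]
cone side 0.66 [391. 202. 425. 264.] [ 0.731 -0.075  0.06 ]
cone top 0.81 [351. 150. 380. 195.] [ 0.729 -0.068  0.06 ]
jar side 0.78 [301. 184. 333. 233.] [0.721 0.127 0.042]
jar top 0.69 [261. 160. 289. 196.] [0.72  0.127 0.042]
spool side 0.8 [328. 389. 369. 442.] [ 0.354 -0.151  0.025]
spool top 0.74 [388. 338. 425. 371.] [ 0.35  -0.153  0.025]
```

Emit:
play_rows --steps '[[[-0.03,-0.025,0,0,0,0,0.06],[-0.03,-0.025,0,0,0,0,0.06],[-0.03,-0.025,0,0,0,0,0.06],[-0.03,-0.025,0,0,0,0,0.06],[-0.03,-0.025,0,0,0,0,0.06],[-0.03,-0.025,0,0,0,0,0.06],[-0.03,-0.025,0,0,0,0,0.06],[-0.03,-0.025,0,0,0,0,0.06],[-0.03,-0.025,0,0,0,0,0.06],[-0.03,-0.025,0,0,0,0,0.06],[-0.03,-0.025,0,0,0,0,0.06],[-0.03,-0.025,0,0,0,0,0.06]]]'

```text
time_s: 2.4
tool_pos: [0.4705, 0.1757, 0.1962]
tool_rot: [179.9, 0.0, 156.5]
force: [0.7, 0.6, -0.0]
grip_width: 0.0598
grasp_force: 0.0
```

Emit:
play_rows --steps '[[[-0.03,-0.025,0,0,0,0,0.06],[-0.03,-0.025,0,0,0,0,0.06],[-0.03,-0.025,0,0,0,0,0.06],[-0.03,-0.025,0,0,0,0,0.06],[0,0,0,0,0,0.1,0.06],[0,0,0,0,0,0.1,0.06],[0,0,0,0,0,0.1,0.06],[0,0,0,0,0,0.1,0.06],[0,0,0,0,0,0.1,0.06],[0,0,0,0,0,0.1,0.06],[0,0,0,0,0,0.1,0.06],[0,0,0,0,0,0.13,0.06]]]'

```text
time_s: 3.6
tool_pos: [0.54, 0.0376, 0.196]
tool_rot: [180.0, -0.0, 108.6]
force: [-0.5, 0.4, 0.5]
grip_width: 0.0603
grasp_force: 0.0
```

Emit:
play_rows --steps '[[[0,0,0,0,0,0,0.06],[0,0,0,0,0,0,0.06]]]'

```text
time_s: 3.8
tool_pos: [0.5399, 0.0376, 0.196]
tool_rot: [180.0, -0.0, 109.1]
force: [-0.4, 1.4, -0.3]
grip_width: 0.0601
grasp_force: 0.0
```

Emit:
play_rows --steps '[[[-0.021,0.003,0,0,0,0,0.06],[-0.021,0.003,0,0,0,0,0.06],[0,0,0.02,0,0,0,0.06],[0,0,0.03,0,0,0,0.06],[0,0,0.03,0,0,0,0.06],[0,0,0.03,0,0,0,0.06],[0,0,0.02,0,0,0,0.06],[0,0,0.004,0,0,0,0.06],[0,0,0,0,0,0,0.06]]]'

```text
time_s: 4.7
tool_pos: [0.559, -0.0003, 0.0617]
tool_rot: [-179.9, -0.0, 109.0]
force: [0.2, 1.1, 0.4]
grip_width: 0.0601
grasp_force: 0.0
```

Run:
```python
from h import *
o=get_obs();print(o["tool_pos"],o["tool_rot"],o["force"],o["time_s"])
c=read_camera("side");cv2.imwrite("pics/side1.png",cv2.resize(c["frame"][180:380,220:460,::-1],None,fx=3,fy=3))
```

```text
[ 5.58973533e-01 -3.14997584e-04  6.16517146e-02] [-1.79945060e+02 -2.40050575e-03  1.08980672e+02] [0.18039273 1.13152665 0.43775709] 4.7
```

View pics/side1.png

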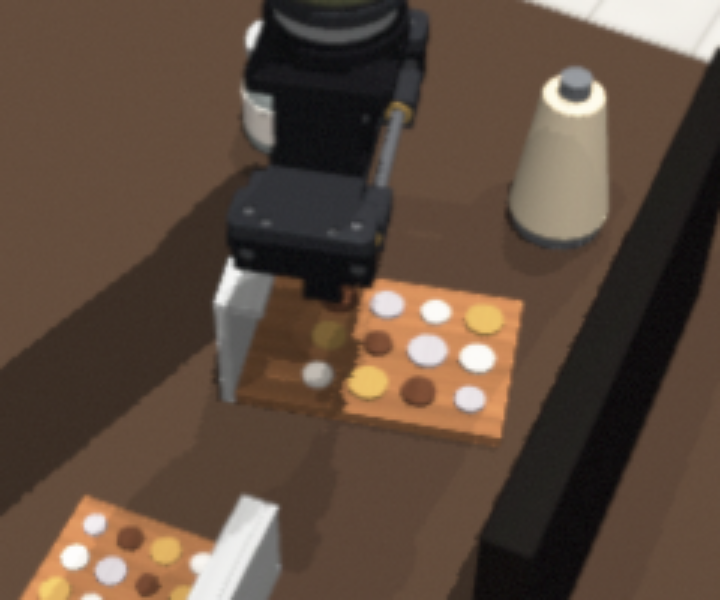

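The picture shows the fingers (crop ~(320,290)) behind the lip (crop ~(250,270)), clear of cone and jar. Starting the push.

Emit:
play_rows --steps '[[[0.006,0,0,0,0,0,0.06],[0.006,0,0,0,0,0,0.06],[0.006,0,0,0,0,0,0.06],[0.006,0,0,0,0,0,0.06],[0.006,0,0,0,0,0,0.06],[0.006,0,0,0,0,0,0.06],[0.006,0,0,0,0,0,0.06],[0.006,0,0,0,0,0,0.06]]]'

```text
time_s: 5.55
tool_pos: [0.5435, 0.046, 0.0619]
tool_rot: [180.0, -0.0, 108.9]
force: [0.4, -0.2, 1.8]
grip_width: 0.0598
grasp_force: 0.8
```

Run:
```python
from h import *
o=get_obs();print(o["tool_pos"],o["tool_rot"],o["force"],o["time_s"])
c=read_camera("side");cv2.imwrite("pics/side2.png",cv2.resize(c["frame"][180:380,220:460,::-1],None,fx=3,fy=3))
```

```text
[0.54353493 0.04596789 0.06190956] [ 1.79984557e+02 -2.23747313e-02  1.08919568e+02] [ 0.44581476 -0.18452059  1.80402237] 5.55
```

View pics/side2.png

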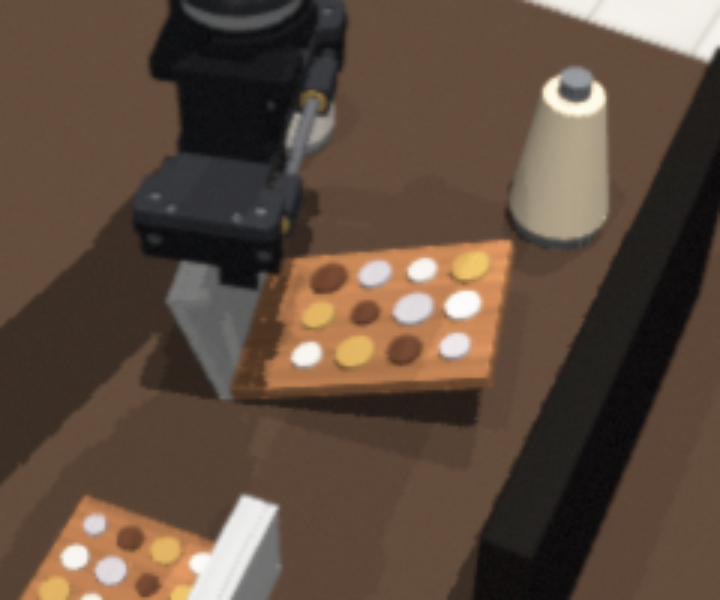

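Lip is being pushed by the fingers (crop ~(240,270)) and the board is about 25° up, heel in place. Continue, sweeping on over the falling lip.

Emit:
play_rows --steps '[[[0.008,0,0,0,0,0,0.06],[0.008,0,0,0,0,0,0.06],[0.008,0,0,0,0,0,0.06],[0.008,0,0,0,0,0,0.06],[0.012,0,0,0,0,0,0.06],[0.015,0,0,0,0,0,0.06],[0.02,0,0,0,0,0,0.06],[0.02,0,0,0,0,0,0.06],[0.02,0,0,0,0,0,0.06],[0.025,0,0,0,0,0,0.06],[0.015,0,0,0,0,0,0.06],[0,0,0,0,0,0,0.06]]]'

```text
time_s: 6.8
tool_pos: [0.4909, 0.1986, 0.0618]
tool_rot: [-180.0, -0.1, 109.2]
force: [0.1, 0.8, -0.9]
grip_width: 0.0597
grasp_force: 0.0
```

Run:
```python
from h import *
o=get_obs();print(o["tool_pos"],o["tool_rot"],o["force"],o["time_s"])
cs=[read_camera(n) for n in("side","top")]
c=cs[0];cv2.imwrite("pics/side3.png",cv2.resize(c["frame"][150:350,180:420,::-1],None,fx=3,fy=3))
for i,n in enumerate(("side","top")):
    for d in silhouettes(n,"board"):
        e=np.array(d["extent"]); m=np.array(d["pixels"]).astype(float)
        q=proj(cs[i],[.54,.06,.1]); 
        if e[0]-20<q[0]<e[2]+20 and e[1]-20<q[1]<e[3]+20:
            print(n,d["p"],e.round(),fit([cs[i]],[m],BOARD,standR,np.array([.54,.055,-1.243])))
```

```text
[0.49089899 0.19856676 0.06179994] [-1.79988442e+02 -5.95933022e-02  1.09180442e+02] [ 0.08216295  0.76746122 -0.92803418] 6.8
side 0.69 [247. 201. 308. 315.] (array([ 0.54369062,  0.05672746, -1.23398827]), np.float64(0.05349040883872136))
top 0.55 [260. 221. 317. 298.] (array([ 0.54127413,  0.05567155, -1.2508972 ]), np.float64(0.05788526582564679))
```

View pics/side3.png

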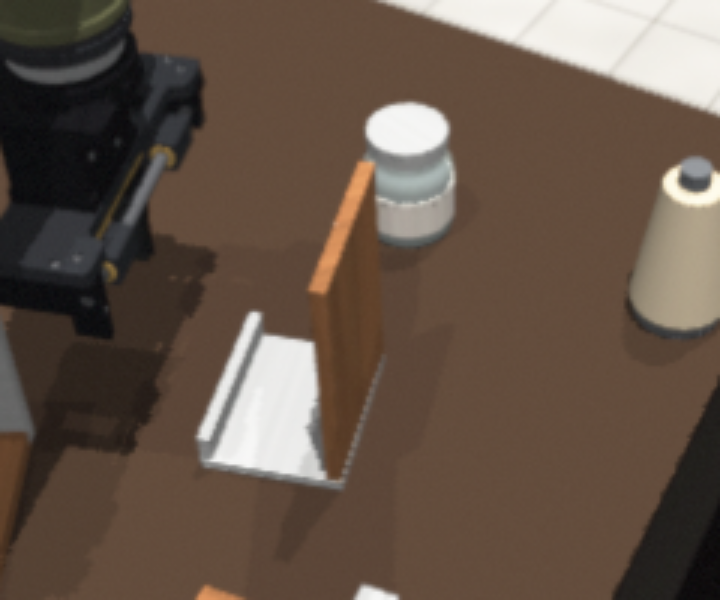

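Board stands upright on its foot (lip at crop ~(230,390), heel line (360,430)), bystanders untouched. Now descend in front of the foot.

Emit:
play_rows --steps '[[[0,0,0.017,0,0,0,0.07],[0,0,0.017,0,0,0,0.07],[0,0,0.017,0,0,0,0.07],[0,0,0,0,0,0,0.07],[-0.012,0,0,0,0,0,0.07],[-0.012,0,0,0,0,0,0.07],[-0.012,0,0,0,0,0,0.07],[-0.006,0,0,0,0,0,0.07],[-0.006,0,0,0,0,0,0.07],[-0.006,0,0,0,0,0,0.07],[-0.006,0,0,0,0,0,0.07]]]'

```text
time_s: 8.1
tool_pos: [0.5117, 0.1386, 0.0109]
tool_rot: [180.0, -0.0, 108.9]
force: [-0.8, -0.1, -0.0]
grip_width: 0.0698
grasp_force: 0.0
```

Emit:
play_rows --steps '[[[-0.006,0,0,0,0,0,0.07],[-0.006,0,0,0,0,0,0.07]]]'

```text
time_s: 8.3
tool_pos: [0.5156, 0.1272, 0.0108]
tool_rot: [-180.0, -0.0, 108.9]
force: [0.6, 0.5, -0.1]
grip_width: 0.0695
grasp_force: 0.0
```

```bash
cat > b.py <<'E'
from h import *
import sys
x0=np.array(eval(sys.argv[1]))
o=get_obs();print(o["tool_pos"].round(4),o["tool_rot"].round(1),o["force"].round(1),o["time_s"])
cs=[read_camera(n) for n in("side","top")]
for i,n in enumerate(("side","top")):
    for d in silhouettes(n,"board"):
        e=np.array(d["extent"]); m=np.array(d["pixels"]).astype(float)
        q=proj(cs[i],[x0[0],x0[1],.1])
        if e[0]-20<q[0]<e[2]+20 and e[1]-20<q[1]<e[3]+20:
            x,f=fit([cs[i]],[m],BOARD,standR,x0);R=standR(x[2])
            D=np.array([[np.cos(.08),np.sin(.08)],[-np.sin(.08),np.cos(.08)]])
            print(n,d["p"],e.round(),x.round(4),round(f,3),[(D@((R@[s*.055,0,.004])[:2]+x[:2]-[.54,-.185])).round(4) for s in(-1,1)])
if len(sys.argv)>2: c=cs[0];cv2.imwrite("pics/"+sys.argv[2],cv2.resize(c["frame"][150:400,200:500,::-1],None,fx=2.4,fy=2.4))
E
python3 b.py [.545,.046,-1.24] side4.png
```

```text
[0.5156 0.1272 0.0108] [-180.    -0.   108.9] [ 0.6  0.5 -0.1] 8.3
side 0.83 [246. 202. 309. 312.] [ 0.543   0.056  -1.2198] 0.167 [array([-0.0308,  0.2253]), array([0.0752, 0.2547])]
top 0.68 [287. 220. 316. 290.] [ 0.5404  0.0553 -1.2576] 0.579 [array([-0.0339,  0.2268]), array([0.0731, 0.2522])]
```

View pics/side4.png

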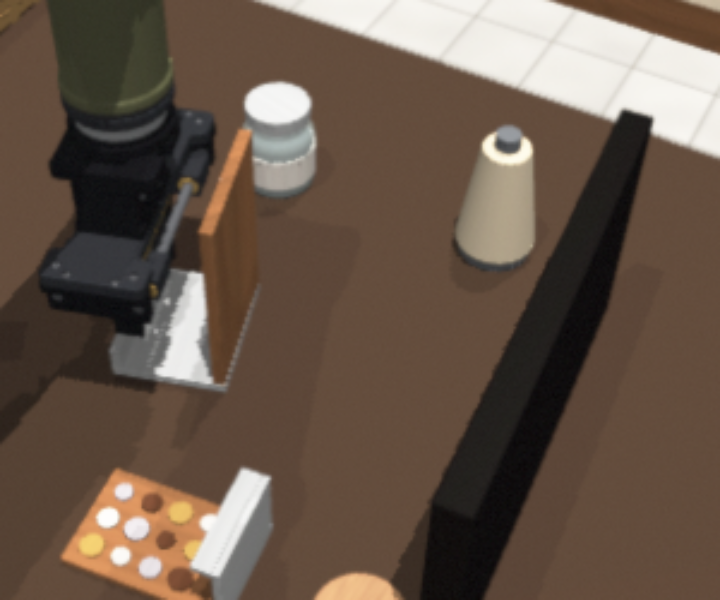

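Run:
```python
from h import *
from scipy.spatial.transform import Rotation as Ro
c=read_camera("side")
print("front near corner",unproj(c,(246.7,305),0),"heel near",unproj(c,(200+225/2.4,150+388/2.4),0))
R=standR(-1.243);t=np.array([.542,.056,0])
f=c["frame"].copy()
for p in([-.055,.09,0],[-.055,.09,.028],[.055,.09,.028],[-.055,0,0],[.055,0,0]): 
    q=proj(c,R@np.array(p)+t);print(p,(R@np.array(p)+t).round(3),q.round(1)); cv2.circle(f,tuple(q.round().astype(int)),1,(255,0,0),-1)
o=get_obs();T=Ro.from_euler("xyz",o["tool_rot"],degrees=True).as_matrix()
for y in(-.05,-.035,.035,.05):
  for x in(-.0095,.0095):
    for z in(0,-.04):
      q=proj(c,T@np.array([x,y,z])+o["tool_pos"]);cv2.circle(f,tuple(q.round().astype(int)),1,(0,255,0) if z==0 else(0,255,255),-1)
cv2.imwrite("pics/side5.png",cv2.resize(f[190:330,200:340,::-1],None,fx=4,fy=4,interpolation=cv2.INTER_NEAREST))
```

```text
front near corner [0.46210121 0.12346378 0.        ] heel near [ 4.93571134e-01  3.95921293e-02 -1.11022302e-16]
[-0.055, 0.09, 0] [0.461 0.124 0.   ] [246.3 305.4]
[-0.055, 0.09, 0.028] [0.461 0.124 0.028] [244.5 295.7]
[0.055, 0.09, 0.028] [0.565 0.159 0.028] [262.2 253.4]
[-0.055, 0, 0] [0.49  0.038 0.   ] [293.3 313.3]
[0.055, 0, 0] [0.594 0.074 0.   ] [307.2 269.9]
```

View pics/side5.png

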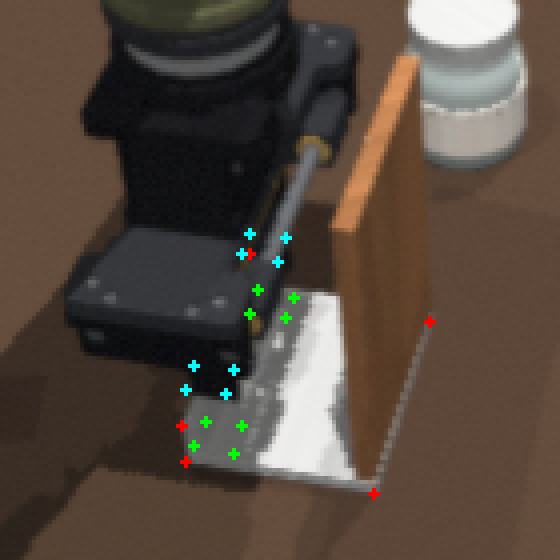

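Run:
```python
from h import *
w=read_camera("wrist");t=read_camera("top")["frame"];s=read_camera("side")["frame"]
a=cv2.resize(w["frame"],(520,390));b=cv2.resize(t[210:310,240:332],(276,300));d=cv2.resize(s[270:315,235:285],(276,248),interpolation=cv2.INTER_CUBIC)
im=np.zeros((560,800,3),np.uint8);im[:390,:520]=a;im[:300,522:798]=b;im[305:553,522:798]=d
cv2.imwrite("pics/mix6.png",im[...,::-1])
R=standR(-1.243);T=np.array([.542,.056,0])
for p in([-.055,.09,.028],[.055,.09,.028],[-.055,.082,.028],[-.055,.01,.17],[.055,.01,.17]):
    q=proj(w,R@np.array(p)+T);print(p,(q*520/640).round())
```

```text
[-0.055, 0.09, 0.028] [165. 217.]
[0.055, 0.09, 0.028] [358. 218.]
[-0.055, 0.082, 0.028] [166. 231.]
[-0.055, 0.01, 0.17] [ 91. 594.]
[0.055, 0.01, 0.17] [435. 587.]
```

View pics/mix6.png

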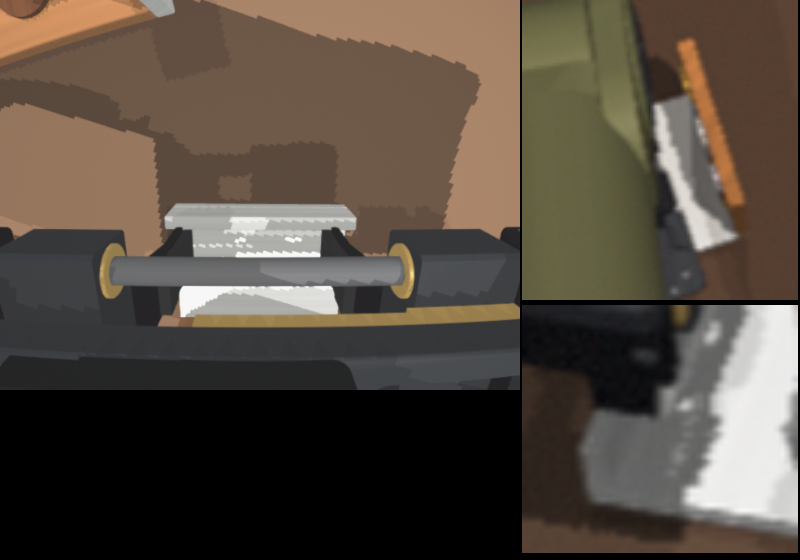

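Run:
```python
from h import *
from scipy.spatial.transform import Rotation as Ro
w=read_camera("wrist");o=get_obs();T=Ro.from_euler("xyz",o["tool_rot"],degrees=True).as_matrix()
V=np.array(w["view"]);print("cam in tool",T.T@(-V[:3,:3].T@V[:3,3]-o["tool_pos"]),"look",T.T@-V[2,:3])
for z in(0,-.019,-.04,-.07):
  print(z,[ (proj(w,T@np.array([x,y,z])+o["tool_pos"])*520/640).round().tolist() for y in(.035,.05) for x in(-.0095,.0095)])
f=w["frame"]
for (a,b) in[(176,240),(176,260),(176,232),(185,240),(260,240),(345,240)]: print(a,b,f[int(b*640/520),int(a*640/520)])
```

```text
cam in tool [ 0.07113791 -0.00076667 -0.18864764] look [-2.59275725e-01  5.25534815e-04  9.65803200e-01]
0 [[313.0, 244.0], [314.0, 215.0], [336.0, 243.0], [338.0, 215.0]]
-0.019 [[318.0, 257.0], [320.0, 226.0], [344.0, 256.0], [346.0, 226.0]]
-0.04 [[325.0, 274.0], [328.0, 240.0], [354.0, 274.0], [357.0, 240.0]]
-0.07 [[340.0, 308.0], [343.0, 268.0], [374.0, 307.0], [379.0, 268.0]]
176 240 [38 37 40]
176 260 [96 96 98]
176 232 [38 38 39]
185 240 [50 49 50]
260 240 [174 175 170]
345 240 [38 39 39]
```

The wrist view shows the black fingers ending right at the lip's top band (y≈228): they seem to be passing over the lip, ~20 mm shorter than assumed. Back off and check.

Emit:
play_rows --steps '[[[0,0,-0.02,0,0,0,0.07],[0,0,-0.02,0,0,0,0.07],[0.02,0,0,0,0,0,0.07],[0.02,0,0,0,0,0,0.07],[0.02,0,0,0,0,0,0.07],[0.02,0,0,0,0,0,0.07],[0,0,0,0,0,0,0.07]]]'

```text
time_s: 9.45
tool_pos: [0.4882, 0.2066, 0.0509]
tool_rot: [180.0, -0.1, 109.2]
force: [-0.5, 1.0, 0.3]
grip_width: 0.0701
grasp_force: 0.0
```

```bash
python3 b.py [.542,.056,-1.243]
python3 - <<'E'
from h import *
w=read_camera("wrist")["frame"]
for u in(320,328,336,344): print(u,[(v,int(w[int(v*640/520),int(u*640/520)].mean())) for v in range(196,262,6)])
s=read_camera("side")["frame"];t=read_camera("top")
im=np.zeros((600,800,3),np.uint8);im[:390,:520]=cv2.resize(w,(520,390));im[:280,522:798]=cv2.resize(s[180:320,180:318],(276,280))
cv2.imwrite("pics/mix7.png",im[...,::-1])
E
```

```text
[0.4882 0.2066 0.0509] [ 1.800e+02 -1.000e-01  1.092e+02] [-0.5  1.   0.3] 9.45
side 0.59 [245. 204. 310. 312.] [ 0.5437  0.0567 -1.2317] 0.046 [array([-0.0302,  0.2266]), array([0.0762, 0.2547])]
top 0.58 [260. 223. 316. 298.] [ 0.5411  0.0559 -1.2557] 0.071 [array([-0.0331,  0.2273]), array([0.0739, 0.2529])]
320 [(196, 84), (202, 85), (208, 85), (214, 77), (220, 92), (226, 121), (232, 121), (238, 121), (244, 121), (250, 114), (256, 106)]
328 [(196, 85), (202, 85), (208, 85), (214, 77), (220, 94), (226, 121), (232, 45), (238, 46), (244, 47), (250, 46), (256, 54)]
336 [(196, 85), (202, 85), (208, 85), (214, 77), (220, 98), (226, 117), (232, 36), (238, 36), (244, 47), (250, 48), (256, 55)]
344 [(196, 85), (202, 85), (208, 108), (214, 77), (220, 102), (226, 121), (232, 121), (238, 39), (244, 36), (250, 42), (256, 59)]
```

View pics/mix7.png

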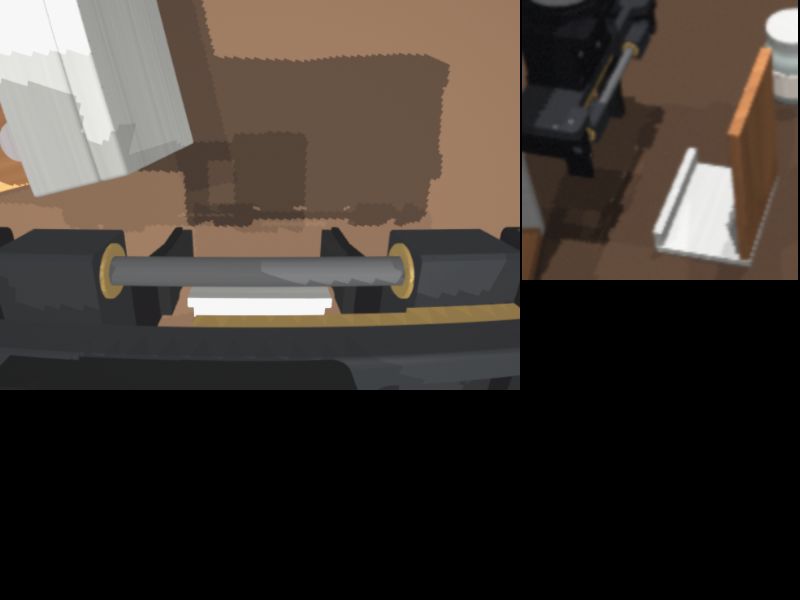

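The tips are clearly ~20 mm above the reported TCP, and the board is unmoved and standing. I'll go 20 mm lower in front of the foot.

Emit:
play_rows --steps '[[[0,0,0.02,0,0,0,0.07],[0,0,0.02,0,0,0,0.07],[0,0,0.01,0,0,0,0.07],[0,0,0.004,0,0,0,0.07],[0,0,0.003,0,0,0,0.07],[0,0,0,0,0,0,0.07]]]'

```text
time_s: 10.4
tool_pos: [0.4899, 0.2032, -0.0059]
tool_rot: [180.0, -0.0, 108.9]
force: [0.4, 0.3, -0.4]
grip_width: 0.0701
grasp_force: 0.0
```

Emit:
play_rows --steps '[[[-0.015,0,0,0,0,0,0.07],[-0.015,0,0,0,0,0,0.07],[-0.012,0,0,0,0,0,0.07],[-0.006,0,0,0,0,0,0.07],[-0.006,0,0,0,0,0,0.07],[-0.006,0,0,0,0,0,0.07],[-0.006,0,0,0,0,0,0.07],[-0.006,0,0,0,0,0,0.07]]]'

```text
time_s: 11.2
tool_pos: [0.5123, 0.1383, -0.0058]
tool_rot: [180.0, -0.2, 109.0]
force: [-1.2, 5.9, 1.3]
grip_width: 0.07
grasp_force: 2.9
```

```bash
python3 b.py [.542,.056,-1.243]
```

```text
[ 0.5123  0.1383 -0.0058] [180.   -0.2 109. ] [-1.2  5.9  1.3] 11.2
side 0.6 [252. 202. 311. 315.] [ 0.549   0.0436 -1.2065] 0.069 [array([-0.0255,  0.2117]), array([0.0801, 0.2426])]
top 0.81 [281. 220. 321. 292.] [ 0.5473  0.0416 -1.2566] 0.319 [array([-0.0281,  0.2126]), array([0.0789, 0.2381])]
```

Emit:
play_rows --steps '[[[-0.008,0,0,0,0,0.014,0.07],[-0.01,0,0,0,0,0.014,0.07],[-0.01,0,0,0,0,0.014,0.07],[-0.01,0,0,0,0,0.014,0.07],[-0.01,0,0,0,0,0.014,0.07],[-0.01,0,0,0,0,0.014,0.07],[-0.01,0,0,0,0,0.014,0.07],[-0.01,0,0,0,0,0.014,0.07],[-0.01,0,0,0,0,0.014,0.07],[-0.01,0,0,0,0,0.014,0.07],[-0.01,0,0,0,0,0.014,0.07],[-0.008,0,0,0,0,0.014,0.07]]]'

```text
time_s: 12.6
tool_pos: [0.5422, 0.0245, -0.0058]
tool_rot: [180.0, -0.1, 99.3]
force: [-0.0, 5.3, 2.2]
grip_width: 0.07
grasp_force: 3.1
```

```bash
python3 b.py [.572,-.067,-1.4]
```

```text
[ 0.5422  0.0245 -0.0058] [ 1.80e+02 -1.00e-01  9.93e+01] [-0.   5.3  2.2] 12.6
side 0.55 [307. 221. 383. 335.] [ 0.5621 -0.0749 -1.3948] 0.064 [array([-0.0239,  0.1027]), array([0.0856, 0.1133])]
top 0.62 [348. 212. 381. 282.] [ 0.5613 -0.0775 -1.4383] 0.451 [array([-0.0251,  0.1026]), array([0.0847, 0.1083])]
```

Emit:
play_rows --steps '[[[-0.01,0,0,0,0,0.013,0.07],[-0.01,0,0,0,0,0.013,0.07],[-0.01,0,0,0,0,0.013,0.07],[-0.01,0,0,0,0,0.013,0.07],[-0.01,0,0,0,0,0.013,0.07],[-0.01,0,0,0,0,0.013,0.07],[-0.01,0,0,0,0,0,0.07],[-0.006,0,0,0,0,0,0.07],[-0.004,0,0,0,0,0,0.07],[-0.003,0,0,0,0,0,0.07]]]'

```text
time_s: 13.8
tool_pos: [0.5513, -0.0575, -0.0061]
tool_rot: [-180.0, -0.1, 94.9]
force: [-1.0, 6.2, 3.2]
grip_width: 0.07
grasp_force: 3.4
```

```bash
python3 b.py [.57,-.16,-1.49]
```

```text
[ 0.5513 -0.0575 -0.0061] [-1.80e+02 -1.00e-01  9.49e+01] [-1.   6.2  3.2] 13.8
side 0.64 [350. 239. 427. 350.] [ 0.5633 -0.158  -1.4762] 0.318 [array([-0.0296,  0.0242]), array([0.0804, 0.0258])]
top 0.93 [394. 212. 423. 280.] [ 0.5615 -0.16   -1.5179] 0.612 [array([-0.0315,  0.0247]), array([0.0785, 0.0217])]
```

Emit:
play_rows --steps '[[[-0.002,0,0,0,0,0,0.07],[-0.002,0,0,0,0,0,0.07],[-0.002,0,0,0,0,0,0.07],[-0.002,0,0,0,0,0,0.07]]]'

```text
time_s: 14.4
tool_pos: [0.5521, -0.0653, -0.0061]
tool_rot: [-180.0, -0.1, 94.9]
force: [-0.1, 7.1, 3.3]
grip_width: 0.0699
grasp_force: 3.3
```

Emit:
play_rows --steps '[[[-0.001,0,0,0,0,0,0.07],[-0.001,0,0,0,0,0,0.07]]]'

```text
time_s: 14.6
tool_pos: [0.5522, -0.0674, -0.0061]
tool_rot: [-180.0, -0.1, 94.9]
force: [-0.8, 7.0, 2.9]
grip_width: 0.0698
grasp_force: 3.4
```

Emit:
play_rows --steps '[[[-0.001,0,0,0,0,0,0.07]]]'

```text
time_s: 14.7
tool_pos: [0.5523, -0.0683, -0.0062]
tool_rot: [-180.0, -0.1, 94.9]
force: [-0.1, 7.0, 3.3]
grip_width: 0.0696
grasp_force: 3.4
```

Emit:
play_rows --steps '[[[-0.001,0,0,0,0,0,0.07],[0,0,0,0,0,0,0.07]]]'

```text
time_s: 14.9
tool_pos: [0.5524, -0.0689, -0.0062]
tool_rot: [-180.0, -0.2, 94.9]
force: [0.3, 6.4, 3.5]
grip_width: 0.0696
grasp_force: 3.7
```

Emit:
play_rows --steps '[[[-0.001,0,0,0,0,0,0.07],[0,0,0,0,0,0,0.07]]]'

```text
time_s: 15.1
tool_pos: [0.5524, -0.0689, -0.0062]
tool_rot: [-179.9, -0.2, 94.9]
force: [-1.1, 8.6, 4.5]
grip_width: 0.0698
grasp_force: 4.5
```

Emit:
play_rows --steps '[[[-0.001,0,0,0,0,0,0.07],[0,0,0,0,0,0,0.07]]]'

```text
time_s: 15.3
tool_pos: [0.5524, -0.0689, -0.0061]
tool_rot: [-179.9, -0.3, 94.9]
force: [-2.2, 9.9, 3.8]
grip_width: 0.0704
grasp_force: 5.4
```

Emit:
play_rows --steps '[[[-0.001,0,0,0,0,0,0.07],[-0.001,0,0,0,0,0,0.07],[0,0,0,0,0,0,0.07],[0,0,0,0,0,0,0.07]]]'

```text
time_s: 15.7
tool_pos: [0.5524, -0.0689, -0.0061]
tool_rot: [-179.9, -0.4, 95.0]
force: [-2.5, 14.6, 5.9]
grip_width: 0.0701
grasp_force: 7.0
```

Emit:
play_rows --steps '[[[0.005,0,0,0,0,0,0.07],[0.01,0,0,0,0,0,0.07],[0.02,0,0,0,0,0,0.07],[0.03,0,0,0,0,0,0.07],[0.03,0,0,0,0,0,0.07],[0.03,0,0,0,0,0,0.07],[0,0,-0.03,0,0,0,0.07],[0,0,-0.04,0,0,0,0.07],[0,0,-0.04,0,0,0,0.07],[0.03,0,-0.03,0,0,0,0.07],[0.03,0,0,0,0,0,0.07],[0,0,0,0,0,0,0.07]]]'

```text
time_s: 16.9
tool_pos: [0.5374, 0.1134, 0.1347]
tool_rot: [179.9, -0.1, 95.1]
force: [-0.9, -0.1, -0.3]
grip_width: 0.0695
grasp_force: 0.0
```

```bash
python3 b.py [.57,-.172,-1.49] fin.png
```

```text
[0.5374 0.1134 0.1347] [ 1.799e+02 -1.000e-01  9.510e+01] [-0.9 -0.1 -0.3] 16.9
side 0.75 [354. 242. 439. 350.] [ 0.5692 -0.1644 -1.3922] 0.449 [array([-0.024 ,  0.0128]), array([0.0854, 0.0236])]
top 0.88 [368. 211. 430. 281.] [ 0.5618 -0.1707 -1.5027] 0.063 [array([-0.0321,  0.0132]), array([0.0778, 0.0119])]
```

View pics/fin.png

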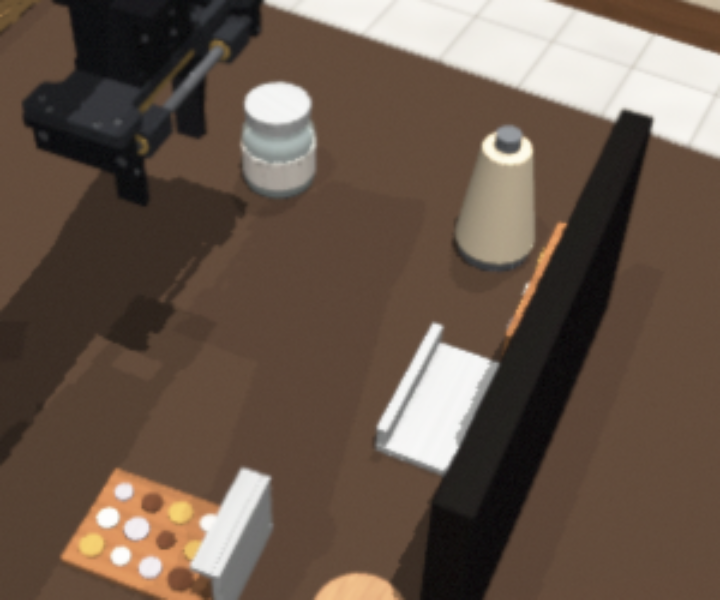

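The board stands with its back on the divider. The top-view fit (good, cost 0.06) puts its ends at 13 and 12 mm in the divider's frame, so it sits on the face. The cone and jar are in place and the gripper is clear.

```bash
python3 -c "
from cell import *
print(sign_off())"
```

```text
the job is handed in; nothing more can be done
None
```

I handed the job in: the board stands upright on its foot with its back against the divider, both ends within about 2 mm of its face by the top camera, the gripper is clear, and the cone, jar and spool were not touched; the hand-in call returned no verdict.

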